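# Close up the marking-tool chest

### The job

Close up the low grey tool chest on the steel bench: with the fingertips push both of its open drawers fully home, and only then push its raised lid down until it is fully shut. Push without slamming; do not pull the drawers or raise the lid further, do not lift anything, and leave everything else on the bench where it stands.

Things in the scene. Friction and masses are not known exactly. Their poses are not given: they have to be found in the camera images.
- chest: Low grey sheet-steel tool chest, fixed to the bench: 170 deep (x), 300 wide (y), 76 mm high to its rim, 88 with the lid shut. Origin: centre of its underside. x points from its front (drawer side, nearest the robot) to its back, y to the robot's left, z up; turned up to 0.25 rad. Two drawers side by side below, an open tray of marking tools (none above the rim) over them, a lid hinged along the back rim
- drawer_left (a joint): How far the left drawer (chest +y side) stands open, m: 0 = fully home, its 14 mm thick front lying against the face of the chest, at a hard stop; starts 0.025 to 0.055. Slides along chest -x as it opens. Stays where it is left; about 2.5 N to push plus a little damping
- drawer_right (a joint): The same for the right drawer (chest -y side)
- drawer_left_front (a point): Centre of the outer face of the left drawer's flat front, 28.5 mm above the bench, moving with the drawer. The front is 143 wide and 45 mm high (from 6 to 51 mm above the bench), without a handle; with the drawer home the face is 99 mm in front of the chest's origin, 74 mm to its left
- drawer_right_front (a point): The same for the right drawer (74 mm to the right)
- lid (a joint): Opening angle of the lid, rad: 0 = shut, lying on the rim at a hard stop; starts 1.0 to 1.3 (raised, leaning back over the chest; pi/2 would be upright). Stiff friction hinge: stays at any angle, does not fall; at 125 mm from the hinge it takes about 2 to 5 N, square to the lid, to push it down
- lid_hinge (a point): Middle of the lid's hinge line, which runs along the chest's y at its back rim, 85 mm behind the chest's origin and 76.5 mm above the bench. Does not move with the lid
- lid_edge (a point): Middle of the lid's free edge, on its outer face (the upper one when shut), 165 mm from the hinge line and 11 mm out of the hinge plane, moving with the lid. The lid is a plain flat sheet-steel panel 10 mm thick, 168 by 300 mm, seen-only ribs 1 mm proud of it
- slug: Bystander: plain round steel slug, 32 mm diameter, 45 high, standing on the bench 91 to 116 mm in front of the closed drawers' faces, about midway between the two drawers. Origin: centre of its underside
- punch_pot: Bystander: aluminium pot with punches, 58 mm diameter, 121 high, standing 20 to 35 mm beyond the chest's left side. Origin: centre of its underside
- tape: Bystander: black tape measure, 76 by 37 by 62 mm high, standing beyond the chest's right side. Origin: centre of its underside
- hammer: Bystander: hammer, 280 mm long, lying on the left of the bench. Origin: on its underside
- square: Bystander: steel try square, 150 by 186 by 14 mm, lying on the right. Origin: underside of the stock's middle
- magnet: Bystander: flat triangular welding magnet, 90 by 95 by 20 mm, lying nearer the robot than the chest, to one side. Origin: underside of one leg's middle
- offcut: Bystander: steel angle offcut, 50 by 110 by 50 mm high, nearer the robot than the chest, to one side. Origin: underside of its foot

How it is judged:
By the outcome, as a careful person would: the job done as asked, in the order asked, and still so for the second after the job is handed in, with the robot touching nothing.
It also fails if it takes over 58 s, if anything falls off the work surface, if the arm or the gripper's body presses on something with over 40 N, if the wrist force passes 120 N, or if a joint passes its speed limit or range.

### The arm

A 6-joint arm with a two-finger parallel gripper is mounted at the origin on the work surface. World frame = base frame: x ahead of the robot, y to its left, z up, the work surface at z = 0. Lengths are in m, angles in rad, forces in N, time in s.
With the tool pointing down it reaches from about 0.3 to 0.875 m from the base axis. Payload 6.4 kg.
Tool frame: the origin (TCP) lies between the finger pads; the fingertips stand 19 mm ahead of it and the grasp point (between the pads) is the TCP; z points along the fingers, y is the direction in which the jaws open and shut (so a half turn about z gives the same grasp; the last joint's range is limited). The gripper opens to 85 mm and grips with 20 to 120 N. Pads are 22 mm wide; open, the fingers measure 114 mm over their backs; the gripper's body (76 mm by 85 mm) begins 54 mm behind the grasp point. The pads swing forward as they close: fully open they stand 13 mm farther back than shut.
Start: joints at [1.006, 0.181, 1.607, -0, 1.354, -0.206], TCP at [0.202, 0.538, 0.25] pointing down, gripper open.
Joint ranges: [-2.99, 2.99], [-0.89, 2.07], [0.3, 2.58], [-1.14, 4.28], [0, 2.63], [-3.12, 3.12]. Speed limits (rad/s): [2.57, 2.57, 3.01, 3.14, 3.14, 3.14].

### API

Orientations are given as a unit quaternion [w, x, y, z].
In Python, from bench import * gives the robot as it stands.
- The arm moves only by the tool apply_moves, never from a script. Its argument "moves" is a list that holds one entry, the list of rows, each a list of 7 numbers: the shift along the tool's x, y, z in cm, then the turn, a rotation vector about the tool's x, y, z in rad, then the opening, from 0 (shut) to 1 (fully open). A call has 1 to 8 rows; each row is the pose to reach, as a shift and turn from the pose commanded when the call began, along the tool's axes at that moment; what a row does not reach only later rows make up. A row lasts 1/10 s, in which the tool goes at most 50 mm and 8.59 degrees, less where a joint would pass 70% of its speed; a pose out of reach is approached as far as the arm can. A call with a gripper value outside its range is refused whole. The fingers move at their own pace and stop on an object; the grip force is fixed at half the most. Time passes only in rows, so rows that repeat a pose let the fingers close. It gives the time, the measured TCP pose, the force and the opening at its end, in the units of the state.
- get_obs(): the state, without advancing time (a new reading comes with each control period).
- camera(name): name is "scene" or "top" or "wrist"; returns the picture (420x560x3 uint8, red, green, blue); there is no depth.
- get_calibration(name): a dict with "vertical_fov" (degrees; the focal length in pixels is half the picture's height over the tangent of half this angle, whatever the lens; pixels are square), "cx", "cy" (the principal point, pixels), "k1" (the pictures are not rectified: a ray, as slopes to the right and down, at radius r is drawn at 1 + k1 r^2 times it, then the intrinsics apply), "R" (3x3) and "t" (3): a world point X has camera coordinates R X + t. Camera axes: x right, y down, z forward; pixel columns grow to the right and rows downward; lengths in m; the calibration is good to about 2 mm. A picture is of the moment at which its call begins: read the wrist's pose just before it. get_calibration takes no time and is no camera call; for the wrist camera it gives the pose at the moment of the call.
- hand_in(): hands the job in, once; it reports no verdict.
The state is a dict: "time_s": time; "q": joint angles; "dq": joint speeds; "joint_efforts": joint torques, N m; "eef_pos": TCP position; "eef_rot": TCP orientation; "wrist_force": force on the tool from outside, world axes, zero at the start; "torque": the same for the moment, N m; "opening": opening from 0.0 (shut) to 1.0 (fully open).
Only numpy, scipy, OpenCV 4.12 (cv2) and the standard library are available. Lean on these libraries where they do the work, as an engineer would, in place of code of your own. Each camera call takes 0.05 s, during which the arm holds its last target. There are 200 camera calls.

## Working session

There is one attempt and no reset: what is moved stays moved. The work goes in short steps, Python scripts to look and compute and a tool call to move; the robot and the scene stay as the last step left them, time stands still between calls to the robot, and variables do not carry over. Pictures are saved under pics/ and viewed, about 8 in all and at most 12, crops included, and the job is handed in when it is done.

Besides the shell and the picture viewer there is one more tool, called after ">>>" by a JSON object that holds its "name" and its "arguments", one argument or row to a line. apply_moves: Moves the arm, as the interface text tells. Its arguments: {"type":"object","properties":{"moves":{"type":"array","items":{"type":"array","items":{"type":"array","items":{"type":"number"}}}}},"required":["moves"]}

```bash
mkdir -p pics; cat > h.py <<'E'
from bench import *
import numpy as np, cv2
def ray(name,uv,c=None):
    c=c or get_calibration(name); f=210/np.tan(np.radians(c["vertical_fov"])/2)
    d=(np.array(uv,float)-[c["cx"],c["cy"]])/f; u=d.copy()
    for _ in range(30): u=d/(1+c["k1"]*(u@u))
    R=np.array(c["R"]);t=np.array(c["t"])
    return -R.T@t, R.T@np.array([u[0],u[1],1])
def onz(name,uv,z,c=None):
    o,d=ray(name,uv,c); return o+d*(z-o[2])/d[2]
def proj(name,X,c=None):
    c=c or get_calibration(name); f=210/np.tan(np.radians(c["vertical_fov"])/2)
    p=np.array(c["R"])@np.array(X)+np.array(c["t"]); u=p[:2]/p[2]
    return u*(1+c["k1"]*(u@u))*f+[c["cx"],c["cy"]]
def snap(name,fn):
    im=camera(name)[:,:,::-1].copy(); cv2.imwrite("pics/"+fn,im); return im
E
python3 - <<'E'
from h import *
for n in("scene","top"):
    snap(n,n+"0.png"); c=get_calibration(n); print(n,c["vertical_fov"],-np.array(c["R"]).T@c["t"])
o=get_obs(); print(o["eef_pos"],o["eef_rot"],o["time_s"])
E
```

```text
scene 44.900159011747675 [ 0.68868666 -0.79711372  1.19259095]
top 45.66181892800424 [ 0.36070193 -0.00289251  1.43556318]
[0.20162836 0.53798456 0.24946154] [-3.00952491e-04  1.78435157e-01  9.83951347e-01 -7.42980670e-04] 0.1
```

View pics/scene0.png

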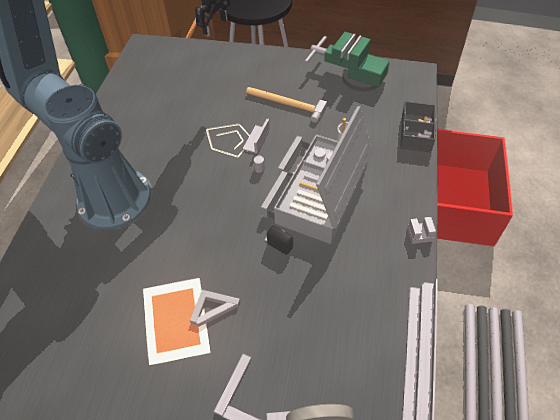

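View pics/top0.png

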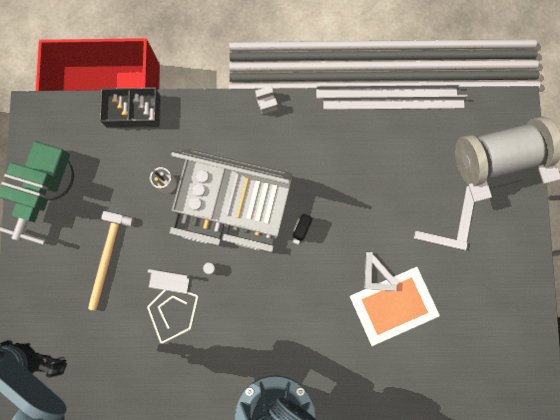

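The chest is near top (230,200), turned slightly. The slug is at (208,268), the pot at (160,178), the tape at (302,228) and the offcut at (168,280). I'll enlarge the chest in both views.

```bash
python3 - <<'E'
from h import *
t=cv2.imread("pics/top0.png")[140:300,140:320]; s=cv2.imread("pics/scene0.png")[95:255,225:385]
cv2.imwrite("pics/c1.png",cv2.resize(t,(720,600)[:2] if 0 else None,fx=3.75,fy=3.75,interpolation=cv2.INTER_CUBIC))
cv2.imwrite("pics/c2.png",cv2.resize(s,None,fx=3.75,fy=3.75,interpolation=cv2.INTER_CUBIC))
E
```

```text
(no output)
```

View pics/c1.png

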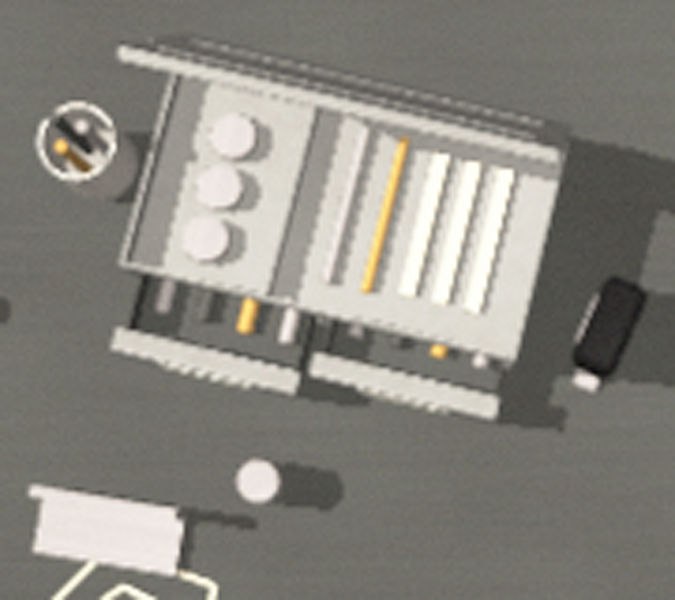

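View pics/c2.png

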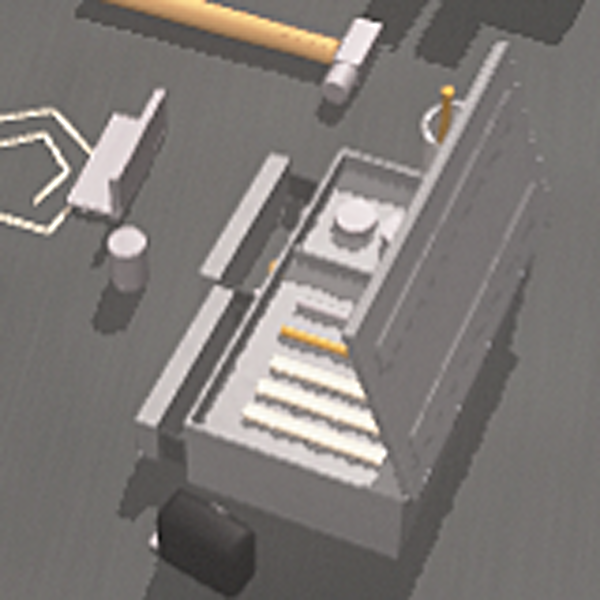

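```bash
cat > m.py <<'E'
from h import *
T=lambda p,z:onz("top",(p[0]/3.75+140-.4,p[1]/3.75+140-.4),z)
fl=T((122,267),.076);fr=T((517,361),.076)
dl=[T((112,348),.051),T((296,392),.051)];dr=[T((310,376),.051),T((497,416),.051)]
yv=fl-fr; print("rim width",np.linalg.norm(yv)); print("angles",[np.degrees(np.arctan2(-v[0],v[1])) for v in (yv,dl[0]-dl[1],dr[0]-dr[1])], "w",np.linalg.norm(dl[0]-dl[1]),np.linalg.norm(dr[0]-dr[1]))
a=np.mean([np.arctan2(-v[0],v[1]) for v in (yv,dl[0]-dl[1],dr[0]-dr[1])])
ex=np.array([np.cos(a),np.sin(a),0]);ey=np.array([-np.sin(a),np.cos(a),0])
O=(fl+fr)/2+ex*.085;O[2]=0
print("a",a,"O",O)
loc=lambda p:np.array([(p-O)@ex,(p-O)@ey,p[2]])
for p in dl+dr: print("front",loc(p))
for n,p,z in(("slug",(258,478),.045),("pot",(77,141),.121),("tape",(610,328),.062),("offL",(35,550),.004),("offTopR",(182,512),.05),("offTopL",(32,490),.05)): q=T(p,z);print(n,q,loc(q))
# lid edge: triangulate ends
for pt,ps in(((118,50),(503,42)),((560,157),(350,335))):
    o1,d1=ray("top",(pt[0]/3.75+139.6,pt[1]/3.75+139.6));o2,d2=ray("scene",(ps[0]/3.75+224.6,ps[1]/3.75+94.6))
    s=np.linalg.lstsq(np.c_[d1,-d2],o2-o1,rcond=None)[0];A=o1+d1*s[0];B=o2+d2*s[1]
    L=loc((A+B)/2);print("lid",L,"gap",np.linalg.norm(A-B),"ang",np.arctan2(L[2]-.0765,.085-L[0]),"r",np.hypot(L[2]-.0765,.085-L[0]))
# hub: rim right corner from scene check
for p in((187,425),(340,150)): print("rimscene",loc(onz("scene",(p[0]/3.75+224.6,p[1]/3.75+94.6),.076)))
E
python3 m.py
```

```text
rim width 0.29916817340807805
angles [np.float64(-13.771413894859696), np.float64(-13.712248583264353), np.float64(-12.38264654923245)] w 0.1418804640220085 0.14214861184985594
a -0.23193278438163634 O [0.61184251 0.11366211 0.        ]
front [-0.14212992  0.14745402  0.051     ]
front [-0.14317856  0.00557743  0.051     ]
front [-0.12926308 -0.00174023  0.051     ]
front [-0.12701512 -0.14387107  0.051     ]
slug [0.41052276 0.18034531 0.045     ] [-0.21125694  0.01862253  0.045     ]
pot [0.64986986 0.3036691  0.121     ] [-0.00666569  0.19366028  0.121     ]
tape [ 0.51894611 -0.08102314  0.062     ] [-0.04565884 -0.21082542  0.062     ]
offL [0.35816507 0.35525583 0.004     ] [-0.30241745  0.17681475  0.004     ]
offTopR [0.3856229  0.23558078 0.05      ] [-0.24818644  0.06665556  0.05      ]
offTopL [0.40225011 0.34716274 0.05      ] [-0.25765256  0.17907171  0.05      ]
lid [0.03911229 0.14957996 0.2397326 ] gap 0.0009239062792598479 ang 1.2967506881070363 r 0.1695599162203455
lid [ 0.03496143 -0.14920703  0.24040179] gap 0.0020035821211269443 ang 1.274487864024321 r 0.17136994266468097
rimscene [-0.08541678 -0.1474119   0.076     ]
rimscene [-0.08449979  0.1511864   0.076     ]
```

```bash
cat > g.py <<'E'
from h import *
from scipy.spatial.transform import Rotation as Ro
a=-0.235; O=np.array([.6118,.1137,0]); ex=np.array([np.cos(a),np.sin(a),0]);ey=np.array([-np.sin(a),np.cos(a),0])
def go(*pts):
    o=get_obs(); p=np.array(o["eef_pos"]);w=o["eef_rot"];R=Ro.from_quat([w[1],w[2],w[3],w[0]])
    d=p-O; print("t",o["time_s"],"tip local",np.round([d@ex,d@ey,p[2]-.019],4),"F",np.round(o["wrist_force"],1),"op",o["opening"])
    Rt=Ro.from_matrix(np.c_[-ex,ey,[0,0,-1]]); print("turn",np.round((R.inv()*Rt).as_rotvec(),3))
    for l in pts: print(l,np.round(R.inv().apply(O+ex*l[0]+ey*l[1]+[0,0,l[2]+.019]-p)*100,2))
E
python3 -c "
from g import *
go((-.185,.08,.15),(-.185,.08,.028))"
```

```text
t 0.1 tip local [-0.4977  0.3171  0.2305] F [ 0.5 -0.5 -0.1] op 0.9987648180444225
turn [-0.002 -0.    -0.124]
(-0.185, 0.08, 0.15) [-33.96 -19.66   8.07]
(-0.185, 0.08, 0.028) [-33.96 -19.64  20.27]
```

>>> {"name": "apply_moves", "arguments": {
  "moves": [
    [[-4,-2.4,1,0,0,-0.124,0],[-8.5,-5,2,0,0,-0.124,0],[-13,-7.5,3,0,0,-0.124,0],[-17,-10,4,0,0,-0.124,0],[-21.5,-12.5,5,0,0,-0.124,0],[-26,-15,6,0,0,-0.124,0],[-30,-17.5,7,0,0,-0.124,0],[-34,-19.6,8.1,0,0,-0.124,0]]
  ]
}}

```text
time_s: 0.9
eef_pos: [0.4501, 0.236, 0.1697]
eef_rot: [0.0, 0.117, 0.993, 0.0]
wrist_force: [-0.0, 0.8, 0.1]
opening: -0.002
```

```bash
python3 -c "
from g import *
go((-.185,.08,.15),(-.185,.08,.028),(-.11,.08,.028))"
```

```text
t 0.9 tip local [-0.1857  0.0813  0.1507] F [-0.   0.8  0.1] op -0.002054240787342209
turn [0. 0. 0.]
(-0.185, 0.08, 0.15) [-0.07 -0.13  0.07]
(-0.185, 0.08, 0.028) [-0.07 -0.13 12.27]
(-0.11, 0.08, 0.028) [-7.57 -0.13 12.27]
```

>>> {"name": "apply_moves", "arguments": {
  "moves": [
    [[0,-0.1,4,0,0,0,0],[0,-0.1,8,0,0,0,0],[0,-0.1,11,0,0,0,0],[0,-0.1,12.2,0,0,0,0],[-0.5,-0.1,12.2,0,0,0,0],[-1.3,-0.1,12.2,0,0,0,0],[-2,-0.1,12.2,0,0,0,0],[-2.6,-0.1,12.2,0,0,0,0]]
  ]
}}

```text
time_s: 1.7
eef_pos: [0.4767, 0.231, 0.0498]
eef_rot: [0.002, 0.117, 0.993, 0.001]
wrist_force: [0.4, -0.0, 0.5]
opening: 0.002
```

```bash
python3 -c "
from g import *
go((-.11,.08,.028))
snap('wrist','w1.png')"
```

```text
t 1.7 tip local [-0.1587  0.0826  0.0308] F [ 0.4 -0.   0.5] op 0.0018475069742156269
turn [0.002 0.003 0.   ]
(-0.11, 0.08, 0.028) [-4.87 -0.26  0.3 ]
```

View pics/w1.png

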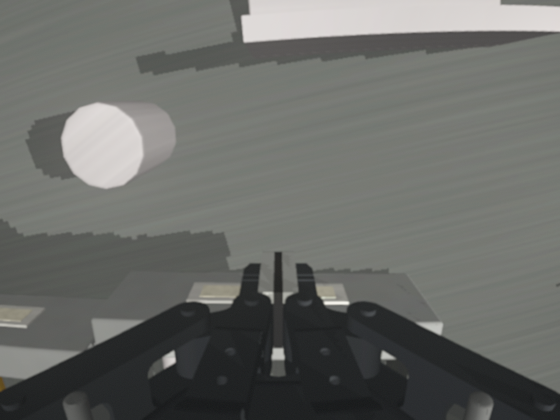

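The closed fingers stand just in front of the left drawer's centre, and the slug at (105,145) is well clear. I'll push now.

>>> {"name": "apply_moves", "arguments": {
  "moves": [
    [[-0.6,-0.2,0.2,0,0,0,0],[-1.2,-0.2,0.2,0,0,0,0],[-1.8,-0.2,0.2,0,0,0,0],[-2.4,-0.2,0.2,0,0,0,0],[-3.0,-0.2,0.2,0,0,0,0],[-3.5,-0.2,0.2,0,0,0,0],[-4.0,-0.2,0.2,0,0,0,0],[-4.3,-0.2,0.2,0,0,0,0]]
  ]
}}

```text
time_s: 2.55
eef_pos: [0.5161, 0.2185, 0.0458]
eef_rot: [-0.0, 0.117, 0.993, -0.0]
wrist_force: [-2.9, -0.8, 0.9]
opening: -0.0
```

```bash
python3 -c "
from g import *
go((-.11,.08,.028))"
```

```text
t 2.55 tip local [-0.1175  0.0797  0.0268] F [-2.9 -0.8  0.9] op -0.000419771874020812
turn [-0. -0.  0.]
(-0.11, 0.08, 0.028) [-0.75  0.03 -0.12]
```

Contact is about 3 N and the drawer is moving. I'll finish slowly.

>>> {"name": "apply_moves", "arguments": {
  "moves": [
    [[-0.2,0,0,0,0,0,0],[-0.4,0,0,0,0,0,0],[-0.6,0,0,0,0,0,0],[-0.7,0,0,0,0,0,0],[-0.8,0,0,0,0,0,0],[-0.9,0,0,0,0,0,0],[-0.9,0,0,0,0,0,0]]
  ]
}}

```text
time_s: 3.25
eef_pos: [0.5238, 0.2169, 0.0459]
eef_rot: [-0.001, 0.117, 0.993, -0.0]
wrist_force: [-5.2, -1.6, 1.5]
opening: -0.0
```

>>> {"name": "apply_moves", "arguments": {
  "moves": [
    [[-0.1,0,0,0,0,0,0],[-0.2,0,0,0,0,0,0],[-0.3,0,0,0,0,0,0],[-0.3,0,0,0,0,0,0]]
  ]
}}

```text
time_s: 3.65
eef_pos: [0.5239, 0.2168, 0.0458]
eef_rot: [-0.004, 0.117, 0.993, -0.0]
wrist_force: [-16.2, 0.7, 11.9]
opening: 0.003
```

```bash
python3 -c "
from g import *
go((-.16,.08,.028))"
```

```text
t 3.65 tip local [-0.1095  0.0798  0.0268] F [-16.2   0.7  11.9] op 0.0027099493514008205
turn [-0.002 -0.008  0.001]
(-0.16, 0.08, 0.028) [ 5.05  0.02 -0.08]
```

Left drawer is at its hard stop (16 N with no motion). Next I'll back off, lift and go over to the right drawer.

>>> {"name": "apply_moves", "arguments": {
  "moves": [
    [[1,0,0,0,0,0,0],[3,0,0,0,0,0,0],[5,0,-2,0,0,0,0],[5,0,-5,0,0,0,0],[5,-4,-6,0,0,0,0],[5,-8,-6,0,0,0,0],[5,-12,-6,0,0,0,0],[5,-15.4,-6,0,0,0,0]]
  ]
}}

```text
time_s: 4.45
eef_pos: [0.4438, 0.0764, 0.107]
eef_rot: [0.002, 0.117, 0.993, -0.0]
wrist_force: [1.0, -0.6, 0.1]
opening: -0.002
```

```bash
python3 -c "
from g import *
go((-.16,-.074,.028),(-.11,-.074,.028))"
```

```text
t 4.45 tip local [-0.1547 -0.0754  0.088 ] F [ 1.  -0.6  0.1] op -0.002084333009611986
turn [0.    0.004 0.   ]
(-0.16, -0.074, 0.028) [0.55 0.13 5.99]
(-0.11, -0.074, 0.028) [-4.45  0.13  6.01]
```

>>> {"name": "apply_moves", "arguments": {
  "moves": [
    [[0.2,0.1,3,0,0,0,0],[0.2,0.1,6,0,0,0,0],[-0.3,0.1,6,0,0,0,0],[-0.9,0.1,6,0,0,0,0],[-1.5,0.1,6,0,0,0,0],[-2.1,0.1,6,0,0,0,0],[-2.7,0.1,6,0,0,0,0],[-3.3,0.1,6,0,0,0,0]]
  ]
}}

```text
time_s: 5.25
eef_pos: [0.4762, 0.0712, 0.0467]
eef_rot: [0.0, 0.117, 0.993, 0.0]
wrist_force: [-3.1, 0.6, 2.2]
opening: 0.001
```

>>> {"name": "apply_moves", "arguments": {
  "moves": [
    [[-0.4,0,0,0,0,0,0],[-0.7,0,0,0,0,0,0],[-0.9,0,0,0,0,0,0],[-1.1,0,0,0,0,0,0],[-1.2,0,0,0,0,0,0],[-1.3,0,0,0,0,0,0],[-1.3,0,0,0,0,0,0]]
  ]
}}

```text
time_s: 5.95
eef_pos: [0.4865, 0.0684, 0.0456]
eef_rot: [-0.002, 0.117, 0.993, 0.0]
wrist_force: [-6.1, 1.0, 4.9]
opening: -0.002
```

```bash
python3 -c "
from g import *
go((-.11,-.074,.028))"
```

```text
t 5.95 tip local [-0.1113 -0.0732  0.0266] F [-6.1  1.   4.9] op -0.0021101994680308026
turn [-0.    -0.003  0.   ]
(-0.11, -0.074, 0.028) [-0.13 -0.08 -0.14]
```

>>> {"name": "apply_moves", "arguments": {
  "moves": [
    [[-0.1,0,0,0,0,0,0],[-0.2,0,0,0,0,0,0],[-0.3,0,0,0,0,0,0],[-0.3,0,0,0,0,0,0]]
  ]
}}

```text
time_s: 6.35
eef_pos: [0.4866, 0.0684, 0.045]
eef_rot: [-0.005, 0.117, 0.993, 0.0]
wrist_force: [-14.9, 3.0, 11.1]
opening: 0.002
```

```bash
python3 -c "
from g import *
go((-.16,-.074,.20),(-.16,0,.32),(.12,0,.32))"
```

```text
t 6.35 tip local [-0.1112 -0.0732  0.026 ] F [-14.9   3.   11.1] op 0.0019429715948391436
turn [-0.001 -0.009  0.001]
(-0.16, -0.074, 0.2) [  5.05  -0.09 -17.36]
(-0.16, 0, 0.32) [  5.16   7.3  -29.36]
(0.12, 0, 0.32) [-22.84   7.28 -29.63]
```

Right drawer is also at its stop (15 N with no motion). I'll back off and rise.

>>> {"name": "apply_moves", "arguments": {
  "moves": [
    [[1,0,0,0,0,0,0],[4,0,0,0,0,0,0],[5,0,-4,0,0,0,0],[5,1,-9,0,0,0,0],[5,3,-14,0,0,0,0],[5,5,-18,0,0,0,0],[5,7,-22,0,0,0,0],[5,7.3,-26,0,0,0,0]]
  ]
}}

```text
time_s: 7.15
eef_pos: [0.4597, 0.1517, 0.3084]
eef_rot: [0.002, 0.116, 0.993, 0.001]
wrist_force: [-0.0, -0.7, 0.2]
opening: -0.004
```

```bash
python3 -c "
from g import *
go((-.16,0,.32),(.12,0,.32))
im=cv2.resize(snap('scene','s2.png')[95:255,225:385],None,fx=3,fy=3,interpolation=2)
im2=cv2.resize(snap('top','t2.png')[140:300,140:320],None,fx=1.7,fy=3,interpolation=2)
cv2.imwrite('pics/both.png',np.hstack([im,im2]))"
```

```text
t 7.15 tip local [-0.1567  0.0015  0.2894] F [-0.  -0.7  0.2] op -0.0037811144525304458
turn [0.002 0.003 0.002]
(-0.16, 0, 0.32) [ 0.32 -0.15 -3.06]
(0.12, 0, 0.32) [-27.68  -0.2   -2.97]
```

View pics/both.png

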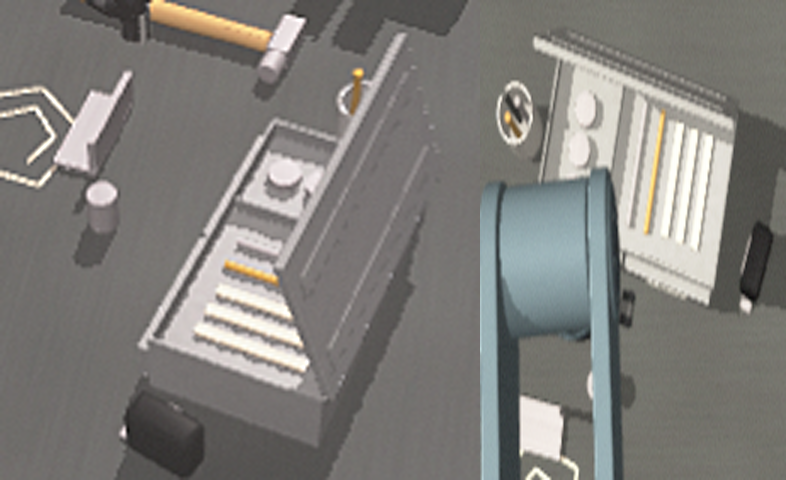

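Both drawers are flush with the face, and the lid and bystanders are unchanged. Now I'll go over the lid to its back.

>>> {"name": "apply_moves", "arguments": {
  "moves": [
    [[0,0,-4,0,0,0,0],[-4.5,0,-4.5,0,0,0,0],[-9,0,-4.5,0,0,0,0],[-13.5,0,-4.5,0,0,0,0],[-18,0,-4.5,0,0,0,0],[-22.5,0,-4.5,0,0,0,0],[-27,0,-4.5,0,0,0,0],[-27.5,0,-4.5,0,0,0,0]]
  ]
}}

```text
time_s: 8.05
eef_pos: [0.7301, 0.0834, 0.3455]
eef_rot: [-0.002, 0.119, 0.993, -0.001]
wrist_force: [-0.7, -0.3, 0.6]
opening: 0.004
```

```bash
python3 -c "
from g import *
go((.115,0,.205))"
```

```text
t 8.05 tip local [ 0.1221 -0.0019  0.3265] F [-0.7 -0.3  0.6] op 0.004475021969768422
turn [-0.001 -0.003 -0.003]
(0.115, 0, 0.205) [ 0.67  0.21 12.16]
```

>>> {"name": "apply_moves", "arguments": {
  "moves": [
    [[0,0.2,4,0,0,0,0],[0,0.2,8,0,0,0,0],[0,0.2,11,0,0,0,0],[0,0.2,12.2,0,0,0,0],[0.8,0.2,12.2,0,0,0,0],[1.6,0.2,12.2,0,0,0,0],[2.3,0.2,12.2,0,0,0,0],[3,0.2,12.2,0,0,0,0]]
  ]
}}

```text
time_s: 8.85
eef_pos: [0.6982, 0.0953, 0.2316]
eef_rot: [0.002, 0.117, 0.993, 0.0]
wrist_force: [0.7, 0.3, 0.1]
opening: -0.004
```

```bash
cat >> g.py <<'E'
def lid(ths,r=.13):
    go(*[(.085-r*np.cos(t)+.011*np.sin(t)+.011,0,.0765+r*np.sin(t)+.011*np.cos(t)) for t in ths])
E
python3 -c "
from g import *
lid(np.arange(1.3,-.04,-.06))"
```

```text
t 8.85 tip local [0.0883 0.0023 0.2126] F [0.7 0.3 0.1] op -0.0038078866698841125
turn [0.001 0.004 0.   ]
(np.float64(0.07182429231839277), 0, np.float64(0.20470505121910557)) [ 1.65 -0.23  0.78]
(np.float64(0.06418010701690402), 0, np.float64(0.20302467905726662)) [ 2.42 -0.23  0.95]
(np.float64(0.056650438968793584), 0, np.float64(0.20088895468107837)) [ 3.17 -0.23  1.16]
(np.float64(0.049262386847968964), 0, np.float64(0.1983055643919895)) [ 3.91 -0.23  1.42]
(np.float64(0.04204253966392624), 0, np.float64(0.195283805605314)) [ 4.64 -0.23  1.72]
(np.float64(0.03501688107002868), 0, np.float64(0.19183455338957606)) [ 5.34 -0.23  2.06]
(np.float64(0.028210695850413452), 0, np.float64(0.18797022132800692)) [ 6.02 -0.23  2.44]
(np.float64(0.021648478922073208), 0, np.float64(0.18370471684305034)) [ 6.68 -0.23  2.87]
(np.float64(0.015353847179606058), 0, np.float64(0.17905339114466018)) [ 7.31 -0.23  3.33]
(np.float64(0.009349454499898355), 0, np.float64(0.1740329839825216)) [ 7.91 -0.23  3.83]
(np.float64(0.003656910212631065), 0, np.float64(0.16866156340102917)) [ 8.48 -0.23  4.36]

[... 399 characters left out ...]
947), 0, np.float64(0.13725605543415623)) [10.81 -0.23  7.49]
(np.float64(-0.022889748505136098), 0, np.float64(0.13022362329911757)) [11.15 -0.23  8.2 ]
(np.float64(-0.02589729484619502), 0, np.float64(0.12299784413475316)) [11.46 -0.23  8.92]
(np.float64(-0.028466142559089195), 0, np.float64(0.11560472294314955)) [11.72 -0.23  9.66]
(np.float64(-0.03058704656607483), 0, np.float64(0.10807086697698375)) [11.93 -0.23 10.41]
(np.float64(-0.032252373903028264), 0, np.float64(0.10042338998214581)) [12.1  -0.23 11.17]
(np.float64(-0.03345613118987417), 0, np.float64(0.09268981461753306)) [12.22 -0.23 11.95]
(np.float64(-0.03419398620028179), 0, np.float64(0.0848979734031989)) [12.3  -0.23 12.73]
```

>>> {"name": "apply_moves", "arguments": {
  "moves": [
    [[1,-0.2,0.8,0,0,0,0],[1.7,-0.2,0.8,0,0,0,0],[2.4,-0.2,1,0,0,0,0],[3.2,-0.2,1.2,0,0,0,0],[3.9,-0.2,1.4,0,0,0,0],[4.6,-0.2,1.7,0,0,0,0],[5.3,-0.2,2.1,0,0,0,0],[6,-0.2,2.4,0,0,0,0]]
  ]
}}

```text
time_s: 9.65
eef_pos: [0.6391, 0.1074, 0.2053]
eef_rot: [0.001, 0.117, 0.993, 0.0]
wrist_force: [4.4, 1.2, 0.6]
opening: 0.002
```

```bash
python3 -c "
from g import *
lid(np.arange(.88,.3,-.06))"
```

```text
t 9.65 tip local [0.028  0.0002 0.1863] F [4.4 1.2 0.6] op 0.0016998884897889994
turn [0.001 0.001 0.   ]
(np.float64(0.021648478922073236), 0, np.float64(0.1837047168430504)) [ 0.64 -0.02  0.25]
(np.float64(0.015353847179606103), 0, np.float64(0.17905339114466023)) [ 1.27 -0.02  0.72]
(np.float64(0.009349454499898404), 0, np.float64(0.17403298398252165)) [ 1.87 -0.02  1.22]
(np.float64(0.0036569102126311264), 0, np.float64(0.16866156340102922)) [ 2.44 -0.02  1.76]
(np.float64(-0.0017032986699717055), 0, np.float64(0.1629584607138382)) [ 2.97 -0.02  2.33]
(np.float64(-0.006711881184263673), 0, np.float64(0.15694420093201064)) [ 3.47 -0.02  2.93]
(np.float64(-0.011350811841813361), 0, np.float64(0.15064042889613993)) [ 3.94 -0.02  3.56]
(np.float64(-0.01560339550169754), 0, np.float64(0.14406983137829837)) [ 4.37 -0.02  4.21]
(np.float64(-0.019454327454979877), 0, np.float64(0.13725605543415634)) [ 4.75 -0.02  4.89]
(np.float64(-0.022889748505136028), 0, np.float64(0.13022362329911774)) [ 5.1  -0.02  5.6 ]
```

Contact is 4.5 N and the lid is moving. I'll continue along the arc.

>>> {"name": "apply_moves", "arguments": {
  "moves": [
    [[0.6,0,0.3,0,0,0,0],[1.3,0,0.8,0,0,0,0],[1.9,0,1.3,0,0,0,0],[2.4,0,1.8,0,0,0,0],[3,0,2.4,0,0,0,0],[3.5,0,3,0,0,0,0],[3.9,0,3.6,0,0,0,0],[4.4,0,4.2,0,0,0,0]]
  ]
}}

```text
time_s: 10.45
eef_pos: [0.5961, 0.1173, 0.1624]
eef_rot: [0.0, 0.117, 0.993, -0.0]
wrist_force: [3.5, -0.1, 2.2]
opening: 0.003
```

```bash
python3 -c "
from g import *
lid(np.arange(.4,-.04,-.05))"
```

```text
t 10.45 tip local [-0.0161 -0.0002  0.1434] F [ 3.5 -0.1  2.2] op 0.0033085481195844154
turn [-0.  0.  0.]
(np.float64(-0.019454327454979912), 0, np.float64(0.1372560554341563)) [0.34 0.02 0.62]
(np.float64(-0.022346576788149292), 0, np.float64(0.13140981481052985)) [0.62 0.02 1.2 ]
(np.float64(-0.024943021313054047), 0, np.float64(0.1254263282463558)) [0.88 0.02 1.8 ]
(np.float64(-0.027237171270584063), 0, np.float64(0.11932055134190508)) [1.11 0.02 2.41]
(np.float64(-0.029223292480615743), 0, np.float64(0.11310774535961161)) [1.31 0.02 3.03]
(np.float64(-0.030896420674475896), 0, np.float64(0.10680343907886437)) [1.48 0.02 3.66]
(np.float64(-0.03225237390302822), 0, np.float64(0.10042338998214595)) [1.62 0.02 4.3 ]
(np.float64(-0.03328776298936814), 0, np.float64(0.09398354486953282)) [1.72 0.02 4.94]
(np.float64(-0.034), 0, np.float64(0.08750000000000001)) [1.79 0.02 5.59]
```

>>> {"name": "apply_moves", "arguments": {
  "moves": [
    [[0.3,0,0.6,0,0,0,0],[0.6,0,1.2,0,0,0,0],[0.9,0,1.8,0,0,0,0],[1.1,0,2.4,0,0,0,0],[1.3,0,3,0,0,0,0],[1.5,0,3.6,0,0,0,0],[1.6,0,4.1,0,0,0,0],[1.7,0,4.6,0,0,0,0]]
  ]
}}

```text
time_s: 11.25
eef_pos: [0.5796, 0.1213, 0.1165]
eef_rot: [-0.0, 0.117, 0.993, -0.0]
wrist_force: [-1.1, 1.7, 3.0]
opening: -0.001
```

>>> {"name": "apply_moves", "arguments": {
  "moves": [
    [[0,0,0.2,0,0,0,0],[0,0,0.4,0,0,0,0],[0,0,0.6,0,0,0,0],[0,0,0.8,0,0,0,0],[0,0,0.9,0,0,0,0],[0,0,1.0,0,0,0,0]]
  ]
}}

```text
time_s: 11.85
eef_pos: [0.5798, 0.1211, 0.1069]
eef_rot: [-0.0, 0.117, 0.993, -0.0]
wrist_force: [-2.9, -0.1, 3.2]
opening: 0.001
```

```bash
python3 -c "
from g import *
go()"
```

```text
t 11.85 tip local [-0.0328 -0.0003  0.0879] F [-2.9 -0.1  3.2] op 0.0006715509005693895
turn [-0. -0.  0.]
```

Almost down: tip 87.9 mm against 87.5 expected. I'll press gently to the stop.

>>> {"name": "apply_moves", "arguments": {
  "moves": [
    [[0,0,0.1,0,0,0,0],[0,0,0.2,0,0,0,0],[0,0,0.3,0,0,0,0],[0,0,0.4,0,0,0,0],[0,0,0.4,0,0,0,0]]
  ]
}}

```text
time_s: 12.35
eef_pos: [0.5799, 0.1211, 0.1064]
eef_rot: [-0.0, 0.117, 0.993, -0.0]
wrist_force: [-14.0, -1.7, 27.6]
opening: -0.003
```

Hard stop: 28 N and no motion. I'll lift off and away to look.

>>> {"name": "apply_moves", "arguments": {
  "moves": [
    [[0,0,-1,0,0,0,0],[0,0,-4,0,0,0,0],[0,0,-9,0,0,0,0],[4,0,-14,0,0,0,0],[8,4,-18,0,0,0,0],[12,8,-18,0,0,0,0],[15,12,-18,0,0,0,0],[15,12,-18,0,0,0,0]]
  ]
}}

```text
time_s: 13.15
eef_pos: [0.4609, 0.2751, 0.2843]
eef_rot: [0.001, 0.117, 0.993, 0.001]
wrist_force: [-0.1, -0.1, 0.1]
opening: 0.003
```

>>> {"name": "apply_moves", "arguments": {
  "moves": [
    [[3,4,0,0,0,0,0],[6,8,0,0,0,0,0],[9,12,0,0,0,0,0],[12,16,0,0,0,0,0],[15,20,0,0,0,0,0],[17,24,0,0,0,0,0],[17,26,0,0,0,0,0],[17,26,0,0,0,0,0]]
  ]
}}

```text
time_s: 13.95
eef_pos: [0.3565, 0.5676, 0.2821]
eef_rot: [0.0, 0.116, 0.993, 0.0]
wrist_force: [0.2, -0.5, -0.7]
opening: 0.004
```

```bash
python3 -c "
from g import *
go()
im=cv2.resize(snap('scene','s3.png')[95:255,225:385],None,fx=2.5,fy=3,interpolation=2)
im2=cv2.resize(snap('top','t3.png')[140:300,140:320],None,fx=2.2,fy=3,interpolation=2)
cv2.imwrite('pics/both3.png',np.hstack([im,im2]))"
```

```text
t 13.95 tip local [-0.354   0.382   0.2631] F [ 0.2 -0.5 -0.7] op 0.0036122011586878855
turn [0.001 0.    0.003]
```

View pics/both3.png

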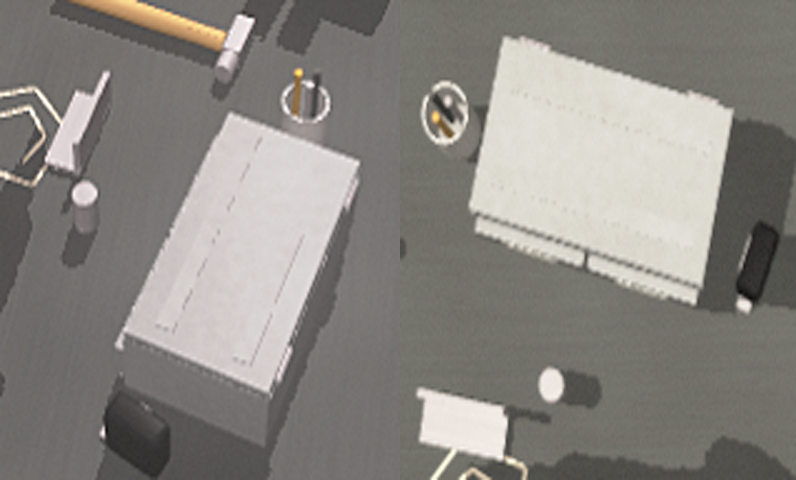

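Lid lies flat, drawer fronts are flush in one line, and the bystanders look in place. I'll run a quick numeric check of the bystanders before handing in.

```bash
python3 - <<'E'
from h import *
a,b=[cv2.imread("pics/"+f) for f in("top0.png","t3.png")]
for n,(x0,y0,x1,y1) in dict(slug=(200,258,217,276),pot=(148,166,172,190),tape=(290,210,315,245),offcut=(145,265,192,293)).items():
    print(n,cv2.phaseCorrelate(*[np.float32(cv2.cvtColor(i[y0:y1,x0:x1],6)) for i in(a,b)]))
g=cv2.cvtColor(b,6)
# outer edge of each front: sub-pixel bright->dark along columns, in chest frame
from g import O,ex,ey
for s in(.11,.074,.04,-.04,-.074,-.11):
    xs=np.arange(-.12,-.085,.0005)
    P=np.float32([proj("top",O+ex*x+ey*s+[0,0,.051]) for x in xs])
    v=cv2.remap(g,P[:,:1].copy(),P[:,1:].copy(),1).ravel().astype(float)
    k=np.argmax(np.gradient(cv2.GaussianBlur(v[:,None],(1,9),2).ravel())); print(s,"face x",round(xs[k],4))
E
```

```text
slug ((-0.1584863699864112, -0.02165721241261842), 1.0012207406538505)
pot ((-0.022803411996658696, 0.06018287270991429), 0.9712475546532207)
tape ((0.4753565420036576, 0.0933894139637026), 0.9160414494408502)
offcut ((0.00420236765867088, 0.012692586472471845), 0.9927813121014171)
0.11 face x -0.0975
0.074 face x -0.1025
0.04 face x -0.097
-0.04 face x -0.1
-0.074 face x -0.097
-0.11 face x -0.0995
```

```bash
python3 -c "
from bench import *
hand_in()"
```

```text
the job is handed in; nothing more can be done
```

I pushed the left drawer home, then the right, and then pushed the raised lid down along its arc until it was shut. I lifted the arm clear and handed in at about 14 s.

- **Drawers:** each reached a hard stop, with about 15–20 N and no further motion. In the last top picture their faces are 97–102 mm in front of the chest's origin, where 99 mm is home. That edge measurement scatters by 2–3 mm, and the contact stops differed by 1.7 mm between the two drawers, which fits a small error in my estimate of the chest's angle.
- **Lid:** it stopped with the fingertips at 87.4 mm, against an expected 87.5 mm. It took about 31 N there without moving, and the last pictures show it flat.
- **Bystanders:** the slug, pot and offcut shifted by less than 0.2 px between the first and last top pictures. The tape measure read 0.5 px, about 1 mm; I think that is the lid's changed shadow, since the gripper never went near it. I only looked at the hammer in the scene picture, where it seemed unchanged. I did not re-check the square and magnet, as the arm stayed away from them.

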